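# Tare and log the weighing dish on a milligram balance

## Task

The empty weighing dish is on the balance's pan, ready to be tared. Without gripping anything, push the draft shield's sliding cover fully shut by its upright tab so the air inside is still, then lightly tap three keys along the balance's front edge in this order: the round power key, the wide tare bar, and the square print key at the right-hand end. Leave the narrow key alone, don't lean on the balance, and leave the dish and everything else where they stand.

Things in the scene. Friction and masses are not known exactly. Their poses are not given: they have to be found in the camera images.
- balance: Fixed white milligram balance, 220 mm deep (x), 240 wide (y). Origin: centre of underside, on the worktop; x points from the keys at its front to its rear; at yaw 0 the front faces the robot, +y at the robot's left. Deck 50 mm high. Four black keys at x = -0.085 m; display hood to 15 mm above the deck at x = -0.060 to -0.033; glazed draft shield x = -0.034 to 0.109, 158 wide, rim 112 mm above the worktop.
- cover (a joint): Clear cover sliding on top of the draft shield. Value in m: 0 is fully shut (forward, towards the keys, against a rubber stop), up to 0.06 as it slides to the rear (the balance's +x). It starts 0.03 to 0.06 open and stays where it is left; about 1 N of friction.
- cover_tab (a point): Centre of the top edge of the upright grey tab across the cover's front end: 80 mm wide (balance's y), 7 mm thick (x), top 128 mm above the worktop, 19 mm above the cover's flat clear face, which is free for 110 mm behind the tab. Axes as the balance's. The tab moves with the cover; shut, it is at x = -0.024, y = 0 m in the balance's frame. Pushing its rear face towards -x shuts the cover.
- key_power (a joint): Round power key, 20 mm across, leftmost in the row (y = +0.095 m in the balance's frame). Value in m: 0 at rest, up to 0.004 pressed straight down to a firm stop; the spring takes 0.7 N at first, 4.3 N at the bottom; pressed means beyond 0.0025; it rises by itself. Over 30 N would harm the balance.
- key_tare (a joint): Wide tare bar, 50 mm wide (along the balance's y) and 18 mm deep, at y = +0.025 m. Value in m: 0 at rest, up to 0.004 pressed straight down to a firm stop; the spring takes 0.7 N at first, 4.3 N at the bottom; pressed means beyond 0.0025; it rises by itself. Over 30 N would harm the balance.
- key_mode (a joint): Narrow mode key, 9 mm wide and 18 mm deep, not to be pressed, at y = -0.045 m. Value in m: 0 at rest, up to 0.004 pressed straight down to a firm stop; the spring takes 0.7 N at first, 4.3 N at the bottom; pressed means beyond 0.0025; it rises by itself. Over 30 N would harm the balance.
- key_print (a joint): Square print key, 18 x 18 mm, rightmost, at y = -0.095 m. Value in m: 0 at rest, up to 0.004 pressed straight down to a firm stop; the spring takes 0.7 N at first, 4.3 N at the bottom; pressed means beyond 0.0025; it rises by itself. Over 30 N would harm the balance.
- key_power_top (a point): Centre of the round power key's top face, 57 mm above the worktop and 7 mm above the deck at rest.
- key_tare_top (a point): Centre of the wide tare bar's top face, 57 mm above the worktop at rest.
- key_print_top (a point): Centre of the square print key's top face, 57 mm above the worktop at rest.
- dish: Small loose aluminium weighing dish, 58 mm across and 12 mm tall, on the pan inside the draft shield; origin at the centre of its underside. Must stay on the pan.
- weight_large: Loose bystander: polished steel check weight with a knob, 28 mm across, 56 mm tall, standing left of the balance. Origin at the centre of its underside. To be left alone.
- weight_small: Loose bystander: polished steel check weight with a knob, 18 mm across, 36 mm tall, standing left of the balance. Origin at the centre of its underside. To be left alone.
- forceps: Loose bystander: thin forceps, 130 x 12 x 9 mm, lying right of the balance. Origin at the centre of its underside. To be left alone.
- dropper: Loose bystander: small reagent dropper bottle with a pointed cap, 33 mm across, 86 mm tall, standing left of the balance. Origin at the centre of its underside. To be left alone.
- slide_box: Loose bystander: flat box for microscope slides, 70 x 88 x 26 mm, right of the balance. Origin at the centre of its underside. To be left alone.
- tape_roll: Loose bystander: roll of white tape, 74 mm across, 46 mm tall, at the left of the worktop. Origin at the centre of its underside. To be left alone.

How it is judged:
By the outcome, as a careful person would: the job done as asked, in the order asked, and still so for the second after the job is handed in, with the robot touching nothing.
It also fails if it takes over 58 s, if anything falls off the work surface, if the arm or the gripper's body presses on something with over 40 N, if the wrist force passes 120 N, or if a joint passes its speed limit or range.

## Robot

A 7-joint arm with a two-finger parallel gripper is mounted at the origin on a cart in front of the work surface, level with it; the furniture and walls round the work are solid. World frame = base frame: x ahead of the robot, y to its left, z up, the work surface at z = 0. Lengths are in m, angles in rad, forces in N, time in s.
With the tool pointing down it reaches from about 0.4 to 0.85 m from the base axis. Payload 4.5 kg.
Tool frame: the origin (TCP) lies midway between the tips of the shut fingers; the grasp point (between the pads) lies 19 mm behind it; x points along the fingers, y is the direction in which the jaws open and shut, and the axes are right-handed (so a half turn about x gives the same grasp; the last joint's range is limited). The gripper opens to 85 mm and grips with 20 to 120 N. Pads are 22 mm wide; open, the fingers measure 114 mm over their backs; the gripper's body (76 mm by 85 mm) begins 54 mm behind the grasp point. The pads swing forward as they close: fully open they stand 13 mm farther back than shut.
Start: joints at [1.206, 0.689, -0.195, 1.565, 0.157, 0.902, -0.215], TCP at [0.243, -0.576, 0.231] pointing down, gripper open.
Joint ranges: [-3.01, 3.01], [-0.46, 2.08], [-1.47, 1.51], [0.13, 2.56], [-1, 4.14], [0.04, 2.09], [-2.66, 2.66]. Speed limits (rad/s): [2.57, 2.57, 3.14, 3.14, 3.14, 3.14, 3.14].

## Interface

Orientations are given as a 3x3 rotation matrix whose columns are the frame's x, y, z axes.
In Python, from cell import sense, capture, camera_params, finish_job gives the robot as it stands. The module is installed in compiled form; this text tells all that it offers.
- The arm moves only by the tool step_arm, never from a script. Its argument "deltas" is a list of rows, each an object of numbers: "claw": the gripper command: -1 is fully open, 1 is shut, values between are in proportion; "x", "y", "z": the shift along the tool's x, y, z in cm; "twist": the turn about the tool's x in rad. In form: [{"claw": .., "x": .., "y": .., "z": .., "twist": ..}, ...]. A call has 1 to 8 rows; each row shifts and turns the commanded pose from where the row before left it, along the tool's axes as they then stand; what a row does not reach is not made up. A row lasts 1/10 s, in which the tool goes at most 50 mm and 8.59 degrees, less where a joint would pass 70% of its speed; a pose out of reach is approached as far as the arm can. A call is refused whole if a number of a shift passes 5 or a number of a turn 0.15, either way. A call with a gripper value outside its range is refused whole. The fingers move at their own pace and stop on an object; "squeeze" is the grip in N (left out, the last holds). Time passes only in rows, so rows that do not move let the fingers close. It gives the time, the measured TCP pose, the force and the opening at its end, in the units of the state.
- sense(): the state, without advancing time (a new reading comes with each control period).
- capture(name): name is "scene" or "top" or "wrist"; returns the picture (400x640x3 uint8, blue, green, red); there is no depth.
- camera_params(name): a dict with "camera_matrix" (3x3 intrinsics, pixels), "world_from_camera" (4x4, takes a point from camera to world coordinates). Camera axes: x right, y down, z forward; pixel columns grow to the right and rows downward; lengths in m; the calibration is good to about 2 mm. A picture is of the moment at which its call begins: read the wrist's pose just before it. camera_params takes no time and is no camera call; for the wrist camera it gives the pose at the moment of the call.
- finish_job(): hands the job in, once; it reports no verdict.
The state is a dict: "t": time; "joint_pos": joint angles; "joint_velocities": joint speeds; "tau": joint torques, N m; "tcp_pos": TCP position; "orientation": TCP orientation; "ft_force": force on the tool from outside, world axes, zero at the start; "torque": the same for the moment, N m; "finger_gap": finger opening in m.
Only numpy, scipy, OpenCV 4.12 (cv2) and the standard library are available. Lean on these libraries where they do the work, as an engineer would, in place of code of your own. Each camera call takes 0.05 s, during which the arm holds its last target.

## Working session

There is one attempt and no reset: what is moved stays moved. The work goes in short steps, Python scripts to look and compute and a tool call to move; the robot and the scene stay as the last step left them, time stands still between calls to the robot, and variables do not carry over. Pictures are saved under pics/ and viewed, and the job is handed in when it is done.

Besides the shell and the picture viewer there is one more tool, called after "Emit:" as a command line: name --argument value ..., lists and objects as JSON in quotes. step_arm: Moves the arm, as the interface text tells. Its arguments: {"type":"object","properties":{"deltas":{"type":"array","items":{"type":"object","properties":{"claw":{"type":"number"},"x":{"type":"number"},"y":{"type":"number"},"z":{"type":"number"},"twist":{"type":"number"}}}},"squeeze":{"type":"number"}},"required":["deltas"]}

```bash
mkdir -p pics
python3 - <<'E'
from cell import *
import cv2,numpy as np
for n in("scene","top","wrist"):
    im=capture(n);cv2.imwrite(f"pics/{n}0.png",im);p=camera_params(n);print(n,np.round(p["camera_matrix"],1).tolist(),np.round(p["world_from_camera"],3).tolist())
s=sense();print({k:np.round(v,3).tolist() for k,v in s.items()})
E
```

```text
scene [[471.5, 0.0, 321.8], [0.0, 471.5, 198.5], [0.0, 0.0, 1.0]] [[-0.561, -0.386, 0.732, -0.501], [-0.827, 0.245, -0.505, 0.806], [0.016, -0.889, -0.457, 0.757], [0.0, 0.0, 0.0, 1.0]]
top [[399.6, 0.0, 312.1], [0.0, 399.6, 201.6], [0.0, 0.0, 1.0]] [[0.024, -0.997, 0.079, 0.432], [-1.0, -0.024, -0.002, 0.104], [0.004, -0.078, -0.997, 1.26], [0.0, 0.0, 0.0, 1.0]]
wrist [[290.1, 0.0, 316.5], [0.0, 290.1, 202.3], [0.0, 0.0, 1.0]] [[0.388, -0.888, -0.245, 0.304], [-0.922, -0.375, -0.101, -0.551], [-0.002, 0.266, -0.964, 0.373], [0.0, 0.0, 0.0, 1.0]]
{'t': 0.15, 'joint_pos': [1.206, 0.69, -0.195, 1.566, 0.157, 0.902, -0.215], 'joint_velocities': [0.001, -0.002, -0.001, -0.002, 0.0, 0.001, 0.001], 'tau': [-0.002, -53.993, -1.268, -15.872, 0.009, 0.006, -0.0], 'tcp_pos': [0.242, -0.576, 0.231], 'orientation': [[-0.001, 0.388, -0.922], [0.001, -0.922, -0.388], [-1.0, -0.001, 0.0]], 'ft_force': [-0.218, 0.28, -0.34], 'torque': [-0.015, -0.02, -0.019], 'finger_gap': 0.085}
```

View pics/top0.png

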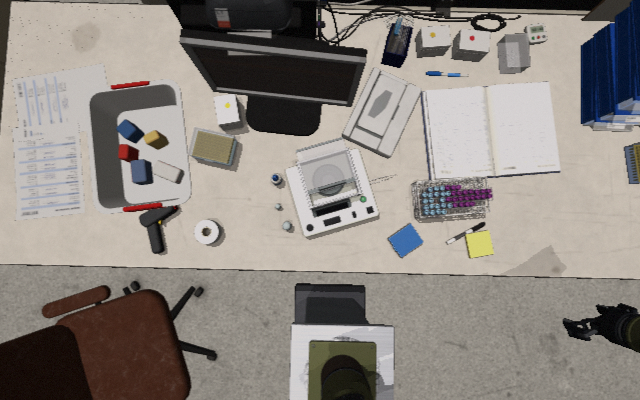

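View pics/scene0.png

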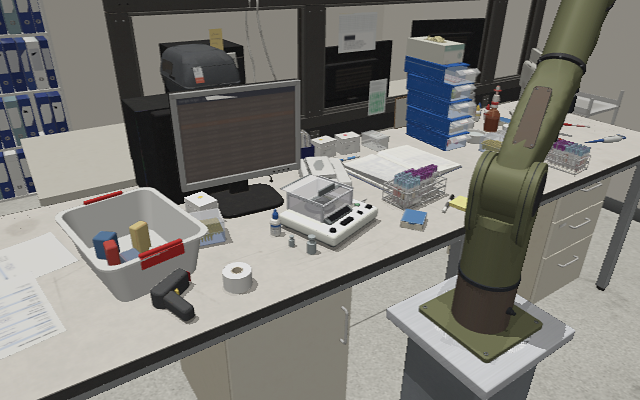

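The top view shows the balance around px (333,188), turned slightly, with its keys at the lower edge. I'll zoom in next.

Run:
```python
import cv2
im=cv2.imread("pics/top0.png")[125:250,260:400];cv2.imwrite("pics/topz.png",cv2.resize(im,None,fx=5,fy=4.8,interpolation=cv2.INTER_CUBIC) if 0 else cv2.resize(im,(672,600),interpolation=cv2.INTER_CUBIC))
im=cv2.imread("pics/scene0.png")[165:255,260:390];cv2.imwrite("pics/scz.png",cv2.resize(im,(780,540),interpolation=cv2.INTER_CUBIC))
```

```text
(no output)
```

View pics/topz.png

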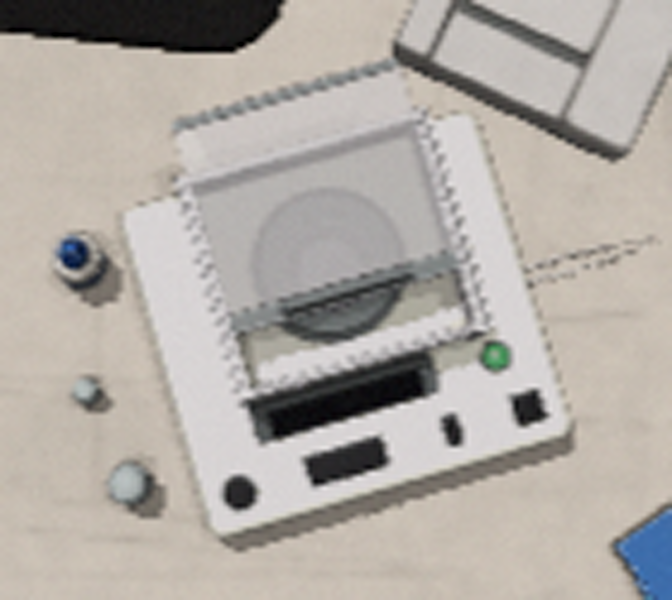

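View pics/scz.png

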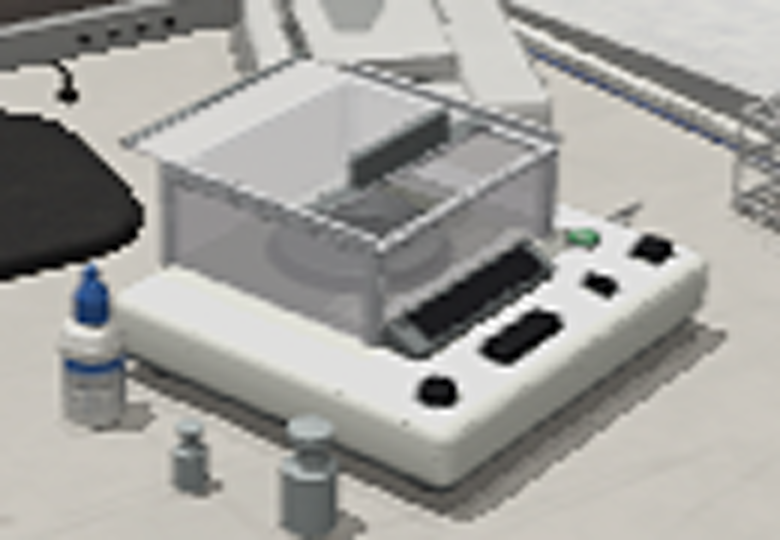

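The keys lie in a row in the top zoom at about (240,492), (346,461), (453,429) and (528,408), and the tab is near (343,290). Next I'll cast rays for these in both views.

```bash
cat > h.py <<'E'
import numpy as np,cv2
from cell import camera_params
def cast(n,uv,z,p=None):
    p=p or camera_params(n);K=p["camera_matrix"];T=np.array(p["world_from_camera"])
    d=T[:3,:3]@np.linalg.solve(np.array(K),[uv[0],uv[1],1.]);o=T[:3,3];return o+d*(z-o[2])/d[2]
def blobs(im,thr,x0,y0,x1,y1,amin,amax):
    m=(im[y0:y1,x0:x1].max(2)<thr).astype(np.uint8)
    n,l,st,c=cv2.connectedComponentsWithStats(m)
    return [(c[i]+[x0,y0],st[i,4]) for i in range(1,n) if amin<=st[i,4]<=amax]
def frame(P): # points by name of balance y
    loc={'power':.095,'tare':.025,'mode':-.045,'print':-.095}
    A=np.array([[-.085,loc[k]] for k in P]);B=np.array([P[k][:2] for k in P])
    a=A-A.mean(0);b=B-B.mean(0)
    th=np.arctan2((a[:,0]*b[:,1]-a[:,1]*b[:,0]).sum(),(a*b).sum())
    R=np.array([[np.cos(th),-np.sin(th)],[np.sin(th),np.cos(th)]]);t=B.mean(0)-R@A.mean(0)
    return th,R,t,B-(A@R.T+t)
E
python3 - <<'E'
from h import *
for n,box,f,o in(("top",(300,205,380,235),4.8,(260,125)),("scene",(320,200,380,240),6,(260,165))):
    im=cv2.imread(f"pics/{n}0.png")
    bl=sorted(blobs(im,70,*box,4,150),key=lambda b:b[0][0])
    P=[]
    for c,a in bl:
        p=cast(n,c,.056);print(n,np.round(c,1),a,np.round(p,4))
E
```

```text
top [309.5 227.4] 31 [0.4483 0.1079 0.056 ]
top [331.7 220.8] 91 [0.4699 0.0417 0.056 ]
top [353.9 214.3] 13 [ 0.491 -0.025  0.056]
top [369.6 209.7] 29 [ 0.5062 -0.0721  0.056 ]
scene [327.1 222.7] 9 [0.4843 0.1049 0.056 ]
scene [332.6 229.9] 25 [0.4417 0.1153 0.056 ]
scene [339.1 213.7] 146 [0.5094 0.0428 0.056 ]
scene [346.6 220.8] 61 [0.4623 0.0495 0.056 ]
scene [359.7 212. ] 11 [ 0.4839 -0.0175  0.056 ]
scene [368.5 206.3] 22 [ 0.4986 -0.0644  0.056 ]
```

Run:
```python
from h import *
im=cv2.imread("pics/top0.png")
bl=sorted(blobs(im,70,300,205,380,235,4,150),key=lambda b:b[0][0])
P=dict(zip(['power','tare','mode','print'],[cast("top",c,.056) for c,a in bl]))
th,R,t,r=frame(P);print(th,t,np.round(r,4).tolist())
tab=cast("top",(260+343/4.8,125+290/4.8),.127)[:2];print("tab",tab,R.T@(tab-t))
```

```text
0.3106217214632247 [0.5582405  0.04387588] [[0.0, -0.0005], [0.0002, 0.0], [-0.0001, -0.0], [-0.0002, 0.0005]]
tab [0.56842675 0.04807379] [0.01098187 0.00088358]
```

Emit:
step_arm --deltas '[{"claw": 1,"x": -1,"y": 0,"z": 0,"twist": 0.087},{"claw": 1,"x": -0.5,"y": -3,"z": -2.7,"twist": 0},{"claw": 1,"x": -0.5,"y": -3.2,"z": -3,"twist": 0},{"claw": 1,"x": -0.5,"y": -3.2,"z": -3,"twist": 0},{"claw": 1,"x": -0.5,"y": -3.2,"z": -3,"twist": 0},{"claw": 1,"x": -0.5,"y": -3.2,"z": -3,"twist": 0},{"claw": 1,"x": -0.5,"y": -3.2,"z": -3,"twist": 0},{"claw": 1,"x": -0.5,"y": -3.2,"z": -3,"twist": 0}]'

```text
t: 0.95
tcp_pos: [0.372, -0.2994, 0.2764]
orientation: [[-0.0, 0.307, -0.952], [0.0, -0.952, -0.307], [-1.0, -0.0, 0.0]]
ft_force: [0.8, -0.3, 0.4]
finger_gap: -0.0001
```

Emit:
step_arm --deltas '[{"claw": 1,"y": -3.6,"z": -3.2},{"claw": 1,"y": -3.6,"z": -3.2},{"claw": 1,"y": -3.6,"z": -3.2},{"claw": 1,"y": -3.6,"z": -3.2},{"claw": 1,"y": -3.6,"z": -3.2},{"claw": 1,"y": -3.6,"z": -3.2},{"claw": 1,"y": -2.5,"z": -2.5},{"claw": 1}]'

```text
$.deltas[0]: bad value
```

Run:
```python
from cell import *
import cv2,numpy as np,json
s=sense();p=camera_params("wrist");im=capture("wrist");cv2.imwrite("pics/w1.png",im)
json.dump({k:np.array(v).tolist() for k,v in p.items()},open("w1.json","w"));print(np.round(s["tcp_pos"],4),s["t"])
```

```text
[ 0.372  -0.2994  0.2764] 0.95
```

View pics/w1.png

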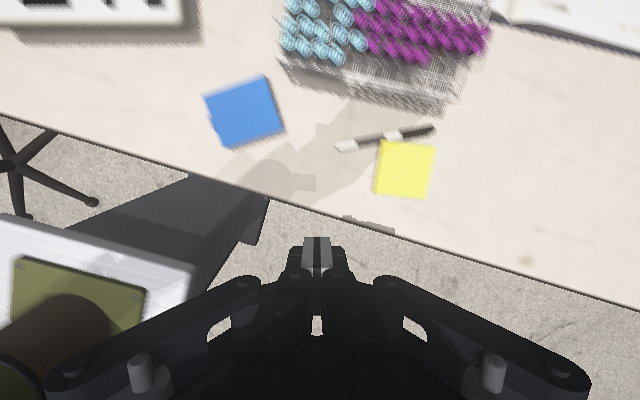

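The call was refused because every field is required. The arm hadn't moved, so the picture only shows the shut fingertips at about (317,240), with the balance off to the upper left.

Emit:
step_arm --deltas '[{"claw": 1,"x": 0,"y": -3.6,"z": -3.2,"twist": 0},{"claw": 1,"x": 0,"y": -3.6,"z": -3.2,"twist": 0},{"claw": 1,"x": 0,"y": -3.6,"z": -3.2,"twist": 0},{"claw": 1,"x": 0,"y": -3.6,"z": -3.2,"twist": 0},{"claw": 1,"x": 0,"y": -3.6,"z": -3.2,"twist": 0},{"claw": 1,"x": 0,"y": -3.6,"z": -2.2,"twist": 0},{"claw": 1,"x": 0,"y": -3.5,"z": 0,"twist": 0},{"claw": 1,"x": 0,"y": 0,"z": 0,"twist": 0}]'

```text
t: 1.8
tcp_pos: [0.4668, -0.0008, 0.2761]
orientation: [[-0.001, 0.316, -0.949], [0.003, -0.949, -0.316], [-1.0, -0.003, 0.001]]
ft_force: [-0.2, -0.1, 0.4]
finger_gap: 0.0001
```

Run:
```python
from cell import *
import cv2,numpy as np,json
s=sense();p=camera_params("wrist");im=capture("wrist");cv2.imwrite("pics/w2.png",im)
json.dump({k:np.array(v).tolist() for k,v in p.items()},open("w2.json","w"));print(np.round(s["tcp_pos"],4),s["t"])
```

```text
[ 0.4668 -0.0008  0.2761] 1.8
```

View pics/w2.png

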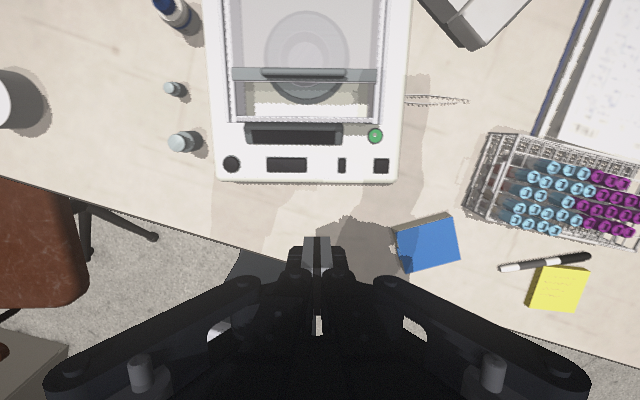

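The wrist view is clear. The keys are at about (231,164), (287,165), (342,165) and (381,166), and the tab's top edge is around (304,71), from x≈262 to 346.

Run:
```python
from h import *
import json
im=cv2.imread("pics/w2.png");p=json.load(open("w2.json"))
bl=sorted(blobs(im,60,215,150,395,180,20,900),key=lambda b:b[0][0])
for c,a in bl: print(c,a)
P=dict(zip(['power','tare','mode','print'],[cast("w",c,.057,p) for c,a in bl]))
th,R,t,r=frame(P);print(th,t,np.round(r,4).tolist())
T=np.array(p["world_from_camera"]);print(np.round(T,3).tolist())
z=im[40:140,220:400];cv2.imwrite("pics/w2z.png",cv2.resize(z,None,fx=4,fy=4,interpolation=cv2.INTER_CUBIC))
for v in(66,68,70,72,74,76,78):
  q=cast("w",(304,v),.128,p)[:2];print(v,im[v,304],np.round(R.T@(q-t),4))
```

```text
[289.5 158. ] 30
0.0 [ 0.56402168 -0.05633454] [[0.0, 0.0]]
[[0.316, -0.914, -0.253, 0.531], [-0.949, -0.305, -0.081, 0.019], [-0.004, 0.266, -0.964, 0.419], [0.0, 0.0, 0.0, 1.0]]
66 [206 202 207] [0.01   0.1031]
68 [128 128 123] [0.0083 0.1026]
70 [162 160 157] [0.0067 0.1021]
72 [152 151 147] [0.0051 0.1016]
74 [111 111 109] [0.0035 0.101 ]
76 [62 62 62] [0.0018 0.1005]
78 [81 82 80] [0.0002 0.1   ]
```

View pics/w2z.png

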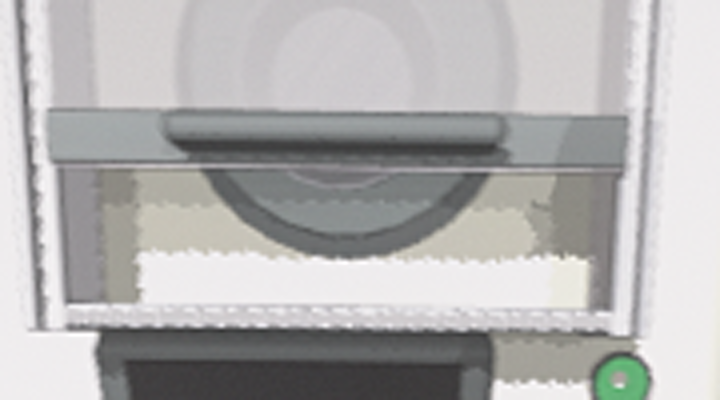

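Run:
```python
from h import *
import json
im=cv2.imread("pics/w2.png");p=json.load(open("w2.json"))
bl=sorted(blobs(im,100,215,150,395,180,40,900),key=lambda b:b[0][0])
for c,a in bl: print(c,a)
P=dict(zip(['power','tare','mode','print'],[cast("w",c,.057,p) for c,a in bl]))
th,R,t,r=frame(P);print(th,t,np.round(r,4).tolist())
for k in P: print(k,np.round(P[k],4))
for uv in((303.7,68),(303.7,71),(303.7,75.5),(261,71),(346.5,71)):
  q=cast("w",uv,.128,p)[:2];print(uv,np.round(q,4),np.round(R.T@(q-t),4))
```

```text
[231.03030303 163.93434343] 198
[286.00725953 164.43738657] 551
[341.46236559 165.24731183] 93
[380.86432161 165.50753769] 199
0.31077815753566 [0.55838788 0.04285902] [[0.0005, -0.0015], [0.0002, -0.0002], [-0.0003, 0.0004], [-0.0003, 0.0013]]
power [0.4489 0.1058 0.057 ]
tare [0.47   0.0405 0.057 ]
mode [ 0.4909 -0.0256  0.057 ]
print [ 0.5062 -0.0723  0.057 ]
(303.7, 68) [0.5723 0.0465] [ 0.0143 -0.0008]
(303.7, 71) [0.5698 0.0457] [ 0.0118 -0.0008]
(303.7, 75.5) [0.5662 0.0446] [ 0.0079 -0.0007]
(261, 71) [0.5574 0.0832] [0.0114 0.0387]
(346.5, 71) [0.5823 0.0082] [ 0.0122 -0.0403]
```

The wrist and top fixes agree to about 1 mm: balance at (0.558, 0.043), yaw 0.311. The tab measures 79 mm wide against 80 given, and it is about 35 mm open. I'll go behind the tab now.

Emit:
step_arm --deltas '[{"claw": 1,"x": 0,"y": -0.4,"z": -3.7,"twist": 0.01},{"claw": 1,"x": 0,"y": -0.4,"z": -3.7,"twist": 0},{"claw": 1,"x": 0,"y": -0.4,"z": -3.7,"twist": 0},{"claw": 1,"x": 0,"y": -0.2,"z": -3.7,"twist": 0},{"claw": 1,"x": 3.5,"y": 0,"z": 0,"twist": 0},{"claw": 1,"x": 3.5,"y": 0,"z": 0,"twist": 0},{"claw": 1,"x": 3.5,"y": 0,"z": 0,"twist": 0},{"claw": 1,"x": 0,"y": 0,"z": 0,"twist": 0}]'

```text
t: 2.65
tcp_pos: [0.6013, 0.0484, 0.1666]
orientation: [[-0.01, 0.295, -0.955], [-0.003, -0.955, -0.295], [-1.0, -0.0, 0.011]]
ft_force: [-0.7, -0.8, 1.3]
finger_gap: 0.0001
```

```bash
cat >> h.py <<'E'
from cell import sense
t0=np.array([.5584,.0429]);th0=.3108;R0=np.array([[np.cos(th0),-np.sin(th0)],[np.sin(th0),np.cos(th0)]])
def st():
    s=sense();q=np.array(s["tcp_pos"]);o=np.array(s["orientation"])
    print("t",s["t"],"bal",np.round(R0.T@(q[:2]-t0),4),"z",round(q[2],4),"th",round(np.arctan2(o[0,1],-o[1,1]),4),"ax",np.round(o[:,0],4),"F",np.round(s["ft_force"],2))
E
python3 - <<'E'
from h import *
from cell import capture
st();z=capture("wrist")[40:340,120:520];cv2.imwrite("pics/w3.png",cv2.resize(z,None,fx=2,fy=2))
E
```

```text
t 2.65 bal [ 0.0425 -0.0079] z 0.1666 th 0.2998 ax [-0.0103 -0.003  -0.9999] F [-0.72 -0.81  1.32]
```

View pics/w3.png

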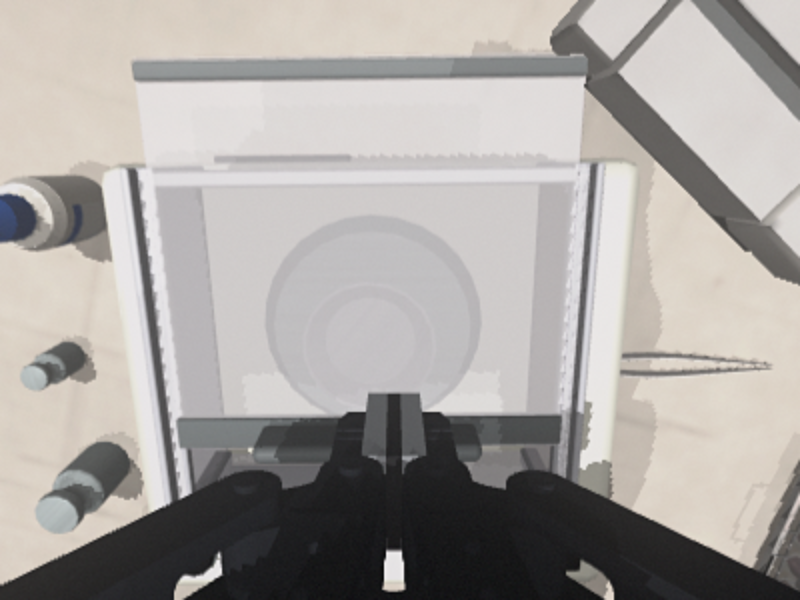

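The fingertips are over the clear cover, just behind the tab. I'll let the arm settle and correct the pose before going down.

Emit:
step_arm --deltas '[{"claw": 1,"x": 0,"y": 0,"z": 0,"twist": 0},{"claw": 1,"x": 0,"y": -0.7,"z": -0.4,"twist": -0.01},{"claw": 1,"x": 1,"y": 0,"z": 0,"twist": 0},{"claw": 1,"x": 1,"y": 0,"z": 0,"twist": 0},{"claw": 1,"x": 0.5,"y": 0,"z": 0,"twist": 0},{"claw": 1,"x": 0,"y": 0,"z": 0,"twist": 0},{"claw": 1,"x": 0,"y": 0,"z": 0,"twist": 0}]'

```text
t: 3.4
tcp_pos: [0.6065, 0.0589, 0.1461]
orientation: [[-0.0, 0.307, -0.952], [-0.0, -0.952, -0.307], [-1.0, 0.0, 0.001]]
ft_force: [0.3, -1.1, -0.9]
finger_gap: -0.0002
```

```bash
python3 -c "
from h import *
st()"
```

```text
t 3.4 bal [0.0507 0.0006] z 0.1461 th 0.3116 ax [-5.e-04 -3.e-04 -1.e+00] F [ 0.3  -1.11 -0.9 ]
```

Emit:
step_arm --deltas '[{"claw": 1,"x": 1,"y": 0,"z": 0,"twist": 0},{"claw": 1,"x": 1,"y": 0,"z": 0,"twist": 0},{"claw": 1,"x": 0.5,"y": 0,"z": 0,"twist": 0},{"claw": 1,"x": 0.4,"y": 0,"z": 0,"twist": 0},{"claw": 1,"x": 0,"y": 0,"z": 0,"twist": 0},{"claw": 1,"x": 0,"y": 0,"z": 0,"twist": 0}]'

```text
t: 4.0
tcp_pos: [0.6067, 0.0592, 0.1173]
orientation: [[0.0, 0.307, -0.952], [-0.0, -0.952, -0.307], [-1.0, 0.0, -0.0]]
ft_force: [0.6, -0.5, -0.5]
finger_gap: 0.0004
```

```bash
python3 -c "
from h import *
from cell import capture
st();z=capture('scene')[120:270,220:420];cv2.imwrite('pics/s4.png',cv2.resize(z,None,fx=4,fy=4))"
```

```text
t 4.0 bal [0.051  0.0007] z 0.1173 th 0.3118 ax [ 2.e-04 -0.e+00 -1.e+00] F [ 0.56 -0.5  -0.46]
```

View pics/s4.png

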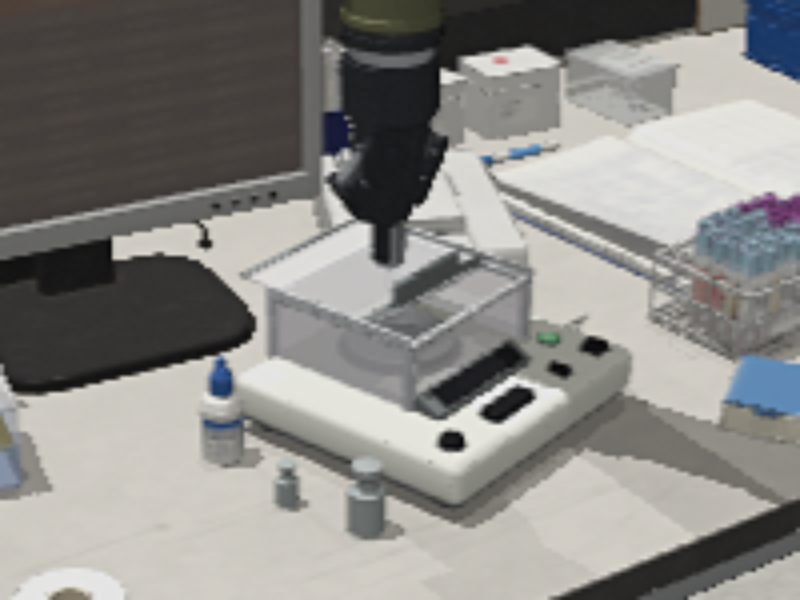

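The fingers stand behind the tab, just above the cover, and nothing is touching. Now I'll push forwards.

Emit:
step_arm --deltas '[{"claw": 1,"x": 0,"y": 0,"z": 0.6,"twist": 0},{"claw": 1,"x": 0,"y": 0,"z": 0.6,"twist": 0},{"claw": 1,"x": 0,"y": 0,"z": 0.6,"twist": 0},{"claw": 1,"x": 0,"y": 0,"z": 0.6,"twist": 0},{"claw": 1,"x": 0,"y": 0,"z": 0.6,"twist": 0},{"claw": 1,"x": 0,"y": 0,"z": 0.6,"twist": 0},{"claw": 1,"x": 0,"y": 0,"z": 0.6,"twist": 0},{"claw": 1,"x": 0,"y": 0,"z": 0.4,"twist": 0}]'

```text
t: 4.85
tcp_pos: [0.5624, 0.0448, 0.1174]
orientation: [[0.0, 0.307, -0.952], [-0.0, -0.952, -0.307], [-1.0, 0.0, -0.0]]
ft_force: [1.3, 0.8, 0.4]
finger_gap: 0.0002
```

```bash
python3 -c "
from h import *
st()"
```

```text
t 4.85 bal [0.0044 0.0006] z 0.1174 th 0.3117 ax [ 2.e-04 -1.e-04 -1.e+00] F [1.31 0.83 0.36]
```

Emit:
step_arm --deltas '[{"claw": 1,"x": 0,"y": 0,"z": 0.2,"twist": 0},{"claw": 1,"x": 0,"y": 0,"z": 0.2,"twist": 0},{"claw": 1,"x": 0,"y": 0,"z": 0.2,"twist": 0},{"claw": 1,"x": 0,"y": 0,"z": 0.2,"twist": 0},{"claw": 1,"x": 0,"y": 0,"z": 0.1,"twist": 0},{"claw": 1,"x": 0,"y": 0,"z": 0,"twist": 0}]'

```text
t: 5.45
tcp_pos: [0.5539, 0.0422, 0.1172]
orientation: [[-0.001, 0.307, -0.952], [-0.0, -0.952, -0.307], [-1.0, 0.0, 0.001]]
ft_force: [-0.7, -0.6, -0.4]
finger_gap: -0.0
```

```bash
python3 -c "
from h import *
st()"
```

```text
t 5.45 bal [-0.0045  0.0007] z 0.1172 th 0.3117 ax [-5.e-04 -2.e-04 -1.e+00] F [-0.67 -0.58 -0.4 ]
```

Emit:
step_arm --deltas '[{"claw": 1,"x": 0,"y": 0,"z": 0.1,"twist": 0},{"claw": 1,"x": 0,"y": 0,"z": 0.1,"twist": 0},{"claw": 1,"x": 0,"y": 0,"z": 0.1,"twist": 0},{"claw": 1,"x": 0,"y": 0,"z": 0,"twist": 0}]'

```text
t: 5.85
tcp_pos: [0.5511, 0.0412, 0.1172]
orientation: [[-0.0, 0.307, -0.952], [-0.0, -0.952, -0.307], [-1.0, 0.0, 0.001]]
ft_force: [1.0, 0.2, 0.4]
finger_gap: -0.0003
```

```bash
python3 -c "
from h import *
from cell import capture
st();z=capture('scene')[160:260,260:390];cv2.imwrite('pics/s5.png',cv2.resize(z,None,fx=6,fy=6))"
```

```text
t 5.85 bal [-0.0075  0.0007] z 0.1172 th 0.3118 ax [-5.e-04 -2.e-04 -1.e+00] F [1.02 0.23 0.41]
```

View pics/s5.png

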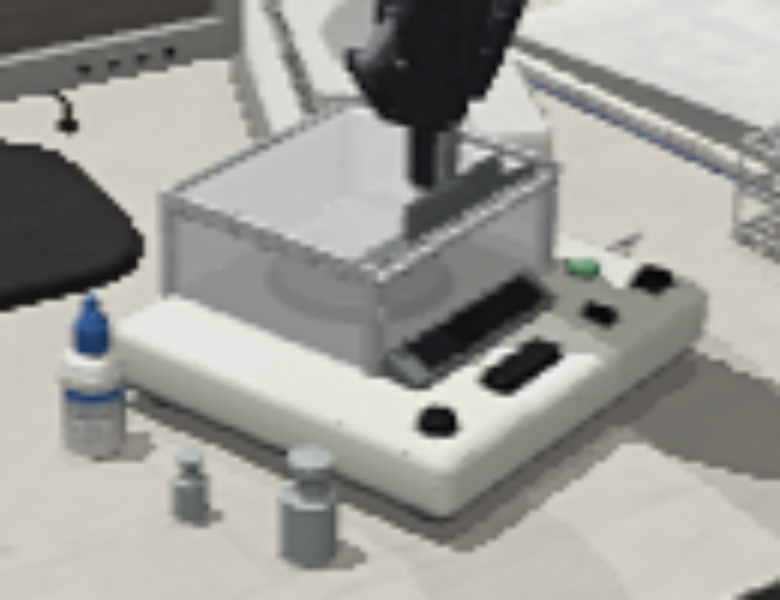

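The cover is almost at the front. I'll continue 1 mm per row until the stop shows in the force.

Emit:
step_arm --deltas '[{"claw": 1,"x": 0,"y": 0,"z": 0.1,"twist": 0},{"claw": 1,"x": 0,"y": 0,"z": 0.1,"twist": 0},{"claw": 1,"x": 0,"y": 0,"z": 0,"twist": 0}]'

```text
t: 6.2
tcp_pos: [0.5493, 0.0407, 0.1172]
orientation: [[-0.0, 0.307, -0.952], [-0.0, -0.952, -0.307], [-1.0, 0.0, 0.0]]
ft_force: [0.7, 0.4, -0.3]
finger_gap: -0.0001
```

```bash
python3 -c "
from h import *
st()"
```

```text
t 6.2 bal [-0.0094  0.0007] z 0.1172 th 0.3118 ax [-3.e-04 -1.e-04 -1.e+00] F [ 0.68  0.37 -0.27]
```

Emit:
step_arm --deltas '[{"claw": 1,"x": 0,"y": 0,"z": 0.1,"twist": 0},{"claw": 1,"x": 0,"y": 0,"z": 0.1,"twist": 0},{"claw": 1,"x": 0,"y": 0,"z": 0,"twist": 0}]'

```text
t: 6.5
tcp_pos: [0.5492, 0.0407, 0.1175]
orientation: [[0.003, 0.307, -0.952], [0.001, -0.952, -0.307], [-1.0, 0.0, -0.004]]
ft_force: [4.7, 0.6, -4.3]
finger_gap: 0.0001
```

```bash
python3 -c "
from h import *
st()"
```

```text
t 6.5 bal [-0.0094  0.0007] z 0.1175 th 0.3121 ax [ 0.0034  0.0011 -1.    ] F [ 4.69  0.65 -4.3 ]
```

It stopped at -0.0094, where I predicted -0.0095, and the force rose. One more slight nudge, then I back off and look.

Emit:
step_arm --deltas '[{"claw": 1,"x": 0,"y": 0,"z": 0.1,"twist": 0},{"claw": 1,"x": 0,"y": 0,"z": 0,"twist": 0}]'

```text
t: 6.7
tcp_pos: [0.5492, 0.0407, 0.1176]
orientation: [[0.005, 0.307, -0.952], [0.002, -0.952, -0.307], [-1.0, 0.0, -0.006]]
ft_force: [6.2, 1.3, -4.6]
finger_gap: -0.0002
```

```bash
python3 -c "
from h import *
st()"
```

```text
t 6.7 bal [-0.0094  0.0007] z 0.1176 th 0.3121 ax [ 0.0053  0.0016 -1.    ] F [ 6.21  1.25 -4.58]
```

Emit:
step_arm --deltas '[{"claw": 1,"x": 0,"y": 0,"z": -0.3,"twist": 0},{"claw": 1,"x": 0,"y": 0,"z": -0.3,"twist": 0},{"claw": 1,"x": 0,"y": 0,"z": -0.4,"twist": 0},{"claw": 1,"x": -1.5,"y": 0,"z": 0,"twist": 0},{"claw": 1,"x": -3,"y": 0,"z": 0,"twist": 0},{"claw": 1,"x": -4,"y": 0,"z": 0,"twist": 0},{"claw": 1,"x": 0,"y": 0,"z": 4,"twist": 0},{"claw": 1,"x": 0,"y": 0,"z": 4,"twist": 0}]'

```text
t: 7.5
tcp_pos: [0.4802, 0.0184, 0.2034]
orientation: [[0.003, 0.307, -0.952], [0.0, -0.952, -0.307], [-1.0, 0.001, -0.003]]
ft_force: [-0.7, -0.2, -0.9]
finger_gap: -0.0003
```

Emit:
step_arm --deltas '[{"claw": 1,"x": 0,"y": 0,"z": 4,"twist": 0},{"claw": 1,"x": 0,"y": 0,"z": 3,"twist": 0},{"claw": 1,"x": 0,"y": 0,"z": 0,"twist": 0},{"claw": 1,"x": 0,"y": 0,"z": 0,"twist": 0}]'

```text
t: 7.9
tcp_pos: [0.4132, -0.0033, 0.2025]
orientation: [[0.0, 0.306, -0.952], [-0.0, -0.952, -0.306], [-1.0, 0.0, -0.0]]
ft_force: [-0.0, 0.7, 0.2]
finger_gap: 0.0001
```

Run:
```python
from h import *
from cell import capture
import json
st();p=camera_params("wrist");im=capture("wrist");json.dump({k:np.array(v).tolist() for k,v in p.items()},open("w6.json","w"));cv2.imwrite('pics/w6.png',im)
```

```text
t 7.9 bal [-0.1523  0.0004] z 0.2025 th 0.3114 ax [ 1.e-04 -2.e-04 -1.e+00] F [-0.04  0.72  0.15]
```

View pics/w6.png

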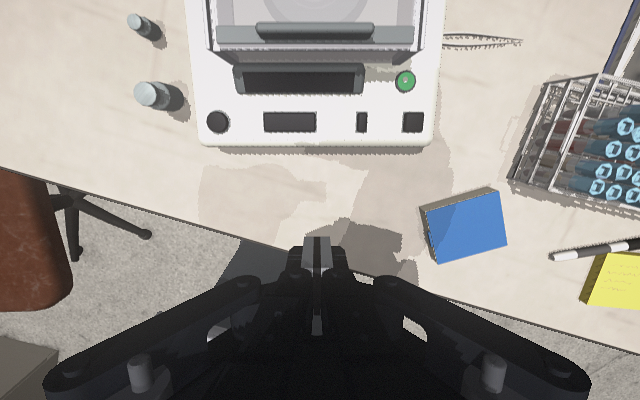

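Run:
```python
from h import *
import json
im=cv2.imread("pics/w6.png");p=json.load(open("w6.json"))
bl=sorted(blobs(im,90,200,102,432,135,60,1500),key=lambda b:b[0][0])
for c,a in bl: print(np.round(c,1),a)
P=dict(zip(['power','tare','mode','print'],[cast("w",c,.0565,p) for c,a in bl]))
th,R,t,r=frame(P);print(th,t,np.round(r,4).tolist())
for k in P: print(k,np.round(P[k],4),np.round(R0.T@(P[k][:2]-t0),4))
z=im[0:140,190:440];cv2.imwrite("pics/w6z.png",cv2.resize(z,None,fx=3,fy=3))
for v in(22,25,30,38):
  q=cast("w",(315.5,v),.128,p)[:2];print(v,np.round(R0.T@(q-t0),4))
```

```text
[217.2 121.8] 354
[289.5 121.9] 976
[361.5 121.9] 185
[412.8 121.9] 373
0.3108210661979149 [0.55796428 0.04389949] [[0.0004, -0.0011], [0.0001, -0.0005], [-0.0001, 0.0005], [-0.0004, 0.0012]]
power [0.4484 0.1072 0.0565] [-0.0851  0.0949]
tare [0.4695 0.0412 0.0565] [-0.0852  0.0256]
mode [ 0.4907 -0.0245  0.0565] [-0.0851 -0.0434]
print [ 0.5057 -0.0714  0.0565] [-0.0851 -0.0927]
22 [-0.0215  0.0003]
25 [-0.0232  0.0003]
30 [-0.0262  0.0003]
38 [-0.031   0.0003]
```

View pics/w6z.png

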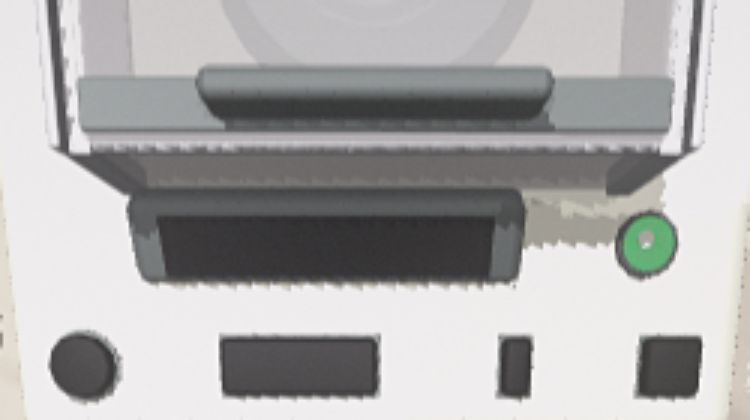

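The tab top spans rows 22–30, so its centre is at x ≈ -0.024: the cover is shut. The keys come out at x = -0.085, as given. Next I'll hover over the power key.

Emit:
step_arm --deltas '[{"claw": 1,"x": 0,"y": -3.1,"z": -2.1,"twist": 0},{"claw": 1,"x": 0,"y": -3.1,"z": -2.1,"twist": 0},{"claw": 1,"x": 0,"y": -3.1,"z": -2.1,"twist": 0},{"claw": 1,"x": 4,"y": 0,"z": 0,"twist": 0},{"claw": 1,"x": 4,"y": 0,"z": 0,"twist": 0},{"claw": 1,"x": 4,"y": 0,"z": 0,"twist": 0},{"claw": 1,"x": 0,"y": 0,"z": 0,"twist": 0},{"claw": 1,"x": 0,"y": 0,"z": 0,"twist": 0}]'

```text
t: 8.75
tcp_pos: [0.4452, 0.1051, 0.0821]
orientation: [[-0.001, 0.307, -0.952], [-0.0, -0.952, -0.307], [-1.0, 0.0, 0.001]]
ft_force: [-0.4, 0.4, 0.6]
finger_gap: -0.0001
```

Run:
```python
from h import *
from cell import capture
st();im=capture("wrist")[0:300,120:520];cv2.imwrite('pics/w7.png',cv2.resize(im,None,fx=2,fy=2))
```

```text
t 8.75 bal [-0.0887  0.0939] z 0.0821 th 0.3123 ax [-9.e-04 -4.e-04 -1.e+00] F [-0.41  0.4   0.58]
```

View pics/w7.png

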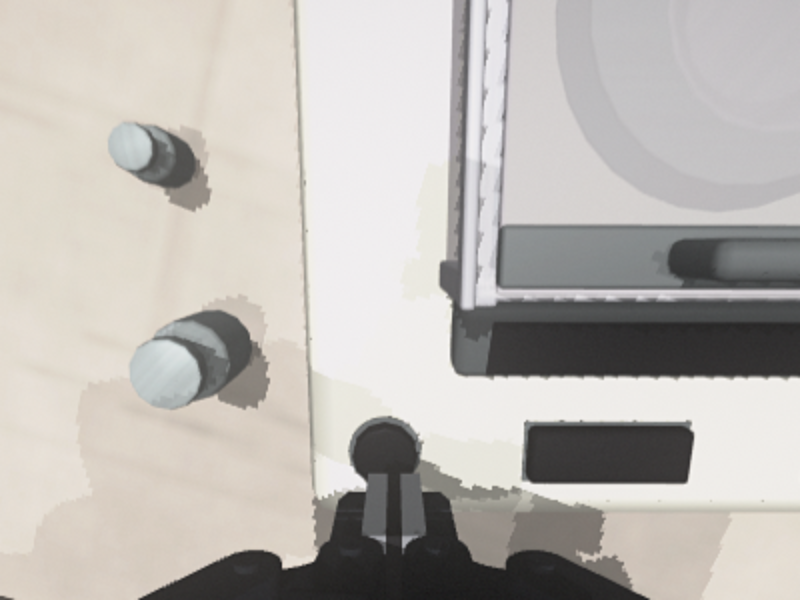

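The tip is aligned with the round key, and the weight on the left is well clear. Now down to just above the key.

Emit:
step_arm --deltas '[{"claw": 1,"x": 1,"y": 0,"z": 0,"twist": 0},{"claw": 1,"x": 0.8,"y": 0,"z": 0,"twist": 0},{"claw": 1,"x": 0.5,"y": 0,"z": 0,"twist": 0},{"claw": 1,"x": 0,"y": 0,"z": 0,"twist": 0}]'

```text
t: 9.2
tcp_pos: [0.4447, 0.1046, 0.0591]
orientation: [[-0.0, 0.307, -0.952], [-0.0, -0.952, -0.307], [-1.0, 0.0, 0.0]]
ft_force: [0.3, 0.4, 0.2]
finger_gap: -0.0001
```

```bash
python3 -c "
from h import *
st()"
```

```text
t 9.2 bal [-0.0894  0.0935] z 0.0591 th 0.3118 ax [-3.e-04 -2.e-04 -1.e+00] F [0.3  0.41 0.18]
```

Emit:
step_arm --deltas '[{"claw": 1,"x": 0.2,"y": 0,"z": 0,"twist": 0},{"claw": 1,"x": 0.2,"y": 0,"z": 0,"twist": 0},{"claw": 1,"x": 0,"y": 0,"z": 0,"twist": 0}]'

```text
t: 9.5
tcp_pos: [0.445, 0.1047, 0.0553]
orientation: [[0.0, 0.307, -0.952], [0.0, -0.952, -0.307], [-1.0, 0.0, -0.0]]
ft_force: [0.5, 0.2, 1.4]
finger_gap: 0.0001
```

```bash
python3 -c "
from h import *
st()"
```

```text
t 9.5 bal [-0.0891  0.0936] z 0.0553 th 0.3118 ax [ 4.e-04  0.e+00 -1.e+00] F [0.48 0.21 1.37]
```

Emit:
step_arm --deltas '[{"claw": 1,"x": 0.1,"y": 0,"z": 0,"twist": 0},{"claw": 1,"x": 0.1,"y": 0,"z": 0,"twist": 0},{"claw": 1,"x": 0,"y": 0,"z": 0,"twist": 0}]'

```text
t: 9.8
tcp_pos: [0.445, 0.1047, 0.0534]
orientation: [[0.0, 0.307, -0.952], [-0.0, -0.952, -0.307], [-1.0, 0.0, -0.0]]
ft_force: [-0.1, 0.5, 3.5]
finger_gap: 0.0
```

```bash
python3 -c "
from h import *
st()"
```

```text
t 9.8 bal [-0.0891  0.0935] z 0.0534 th 0.3118 ax [ 4.e-04 -0.e+00 -1.e+00] F [-0.08  0.53  3.5 ]
```

Emit:
step_arm --deltas '[{"claw": 1,"x": 0.1,"y": 0,"z": 0,"twist": 0},{"claw": 1,"x": 0,"y": 0,"z": 0,"twist": 0}]'

```text
t: 10.0
tcp_pos: [0.445, 0.1047, 0.0529]
orientation: [[0.001, 0.307, -0.952], [0.0, -0.952, -0.307], [-1.0, 0.0, -0.001]]
ft_force: [-0.7, 0.2, 10.4]
finger_gap: 0.0001
```

```bash
python3 -c "
from h import *
st()"
```

```text
t 10.0 bal [-0.0891  0.0935] z 0.0529 th 0.3118 ax [ 8.e-04  1.e-04 -1.e+00] F [-0.74  0.15 10.37]
```

Emit:
step_arm --deltas '[{"claw": 1,"x": -0.6,"y": 0,"z": 0,"twist": 0},{"claw": 1,"x": -1.0,"y": 0,"z": 0,"twist": 0},{"claw": 1,"x": -1.0,"y": 0,"z": 0,"twist": 0},{"claw": 1,"x": 0,"y": 3.5,"z": 0,"twist": 0},{"claw": 1,"x": 0,"y": 3.4,"z": -0.2,"twist": 0},{"claw": 1,"x": 0,"y": 0,"z": 0,"twist": 0},{"claw": 1,"x": 0,"y": 0,"z": 0,"twist": 0}]'

```text
t: 10.7
tcp_pos: [0.4681, 0.0388, 0.0788]
orientation: [[0.001, 0.305, -0.952], [-0.0, -0.952, -0.305], [-1.0, 0.0, -0.001]]
ft_force: [0.2, 0.7, 0.4]
finger_gap: -0.0002
```

```bash
python3 -c "
from h import *
st()"
```

```text
t 10.7 bal [-0.0872  0.0237] z 0.0788 th 0.3095 ax [ 5.e-04 -1.e-04 -1.e+00] F [0.2  0.69 0.42]
```

The power key bottomed at z = 0.053 with about 10 N. Now the tare bar.

Emit:
step_arm --deltas '[{"claw": 1,"x": 1,"y": 0,"z": 0,"twist": 0},{"claw": 1,"x": 0.8,"y": 0,"z": 0,"twist": 0},{"claw": 1,"x": 0.2,"y": 0,"z": 0,"twist": 0},{"claw": 1,"x": 0.2,"y": 0,"z": 0,"twist": 0},{"claw": 1,"x": 0.2,"y": 0,"z": 0,"twist": 0},{"claw": 1,"x": 0.15,"y": 0,"z": 0,"twist": 0},{"claw": 1,"x": 0,"y": 0,"z": 0,"twist": 0}]'

```text
t: 11.4
tcp_pos: [0.4673, 0.0403, 0.0531]
orientation: [[-0.001, 0.308, -0.951], [0.0, -0.951, -0.308], [-1.0, -0.001, 0.0]]
ft_force: [-2.3, 1.9, 5.6]
finger_gap: 0.0001
```

```bash
python3 -c "
from h import *
st()"
```

```text
t 11.4 bal [-0.0876  0.0254] z 0.0531 th 0.3129 ax [-7.e-04  5.e-04 -1.e+00] F [-2.28  1.85  5.59]
```

Tare is down to 3.9 mm with 5.6 N. I'll lift, pass over the mode key well clear, and go to print.

Emit:
step_arm --deltas '[{"claw": 1,"x": -0.6,"y": 0,"z": 0,"twist": 0},{"claw": 1,"x": -1.2,"y": 0,"z": 0,"twist": 0},{"claw": 1,"x": -1.2,"y": 0,"z": 0,"twist": 0},{"claw": 1,"x": 0,"y": 4,"z": 0,"twist": 0},{"claw": 1,"x": 0,"y": 4,"z": 0,"twist": 0},{"claw": 1,"x": 0,"y": 3.9,"z": 0,"twist": 0},{"claw": 1,"x": 0,"y": 0,"z": 0,"twist": 0},{"claw": 1,"x": 0,"y": 0,"z": 0,"twist": 0}]'

```text
t: 12.2
tcp_pos: [0.5047, -0.0754, 0.083]
orientation: [[0.001, 0.303, -0.953], [-0.001, -0.953, -0.303], [-1.0, 0.001, -0.001]]
ft_force: [0.5, 0.4, 0.3]
finger_gap: 0.0001
```

Run:
```python
from h import *
from cell import capture
st();im=capture("wrist")[0:300,120:520];cv2.imwrite('pics/w8.png',cv2.resize(im,None,fx=2,fy=2))
```

```text
t 12.2 bal [-0.0873 -0.0962] z 0.083 th 0.3082 ax [ 9.e-04 -8.e-04 -1.e+00] F [0.46 0.4  0.28]
```

View pics/w8.png

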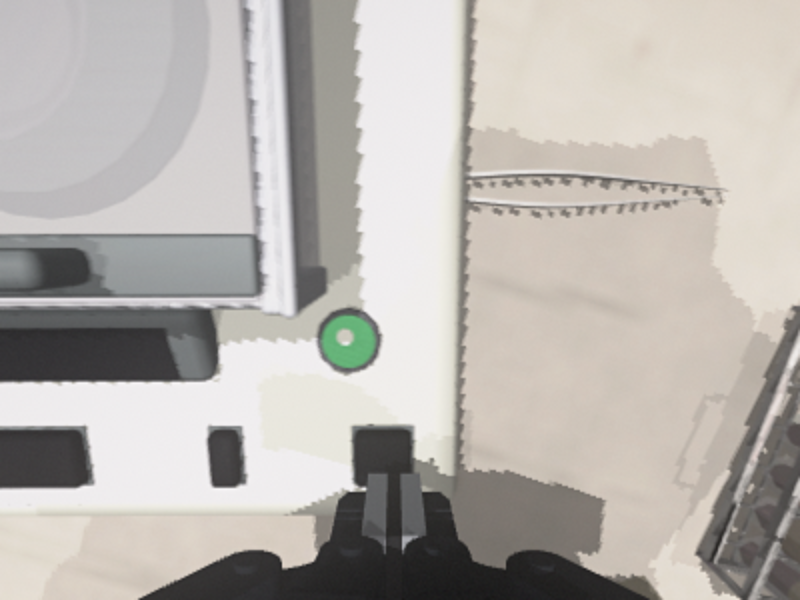

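The tip is over the square key, a couple of mm right of centre, so I'll shift left a little and tap.

Emit:
step_arm --deltas '[{"claw": 1,"x": 1.2,"y": -0.2,"z": 0,"twist": 0},{"claw": 1,"x": 1.0,"y": 0,"z": 0,"twist": 0},{"claw": 1,"x": 0.2,"y": 0,"z": 0,"twist": 0},{"claw": 1,"x": 0.2,"y": 0,"z": 0,"twist": 0},{"claw": 1,"x": 0.2,"y": 0,"z": 0,"twist": 0},{"claw": 1,"x": 0.2,"y": 0,"z": 0,"twist": 0},{"claw": 1,"x": 0,"y": 0,"z": 0,"twist": 0}]'

```text
t: 12.95
tcp_pos: [0.5036, -0.0711, 0.0531]
orientation: [[-0.0, 0.307, -0.952], [0.0, -0.952, -0.307], [-1.0, -0.0, -0.0]]
ft_force: [-1.5, 2.1, 3.6]
finger_gap: -0.0
```

```bash
python3 -c "
from h import *
st()"
```

```text
t 12.95 bal [-0.087  -0.0918] z 0.0531 th 0.3124 ax [-0.e+00  5.e-04 -1.e+00] F [-1.51  2.11  3.64]
```

Emit:
step_arm --deltas '[{"claw": 1,"x": 0.05,"y": 0,"z": 0,"twist": 0},{"claw": 1,"x": 0,"y": 0,"z": 0,"twist": 0}]'

```text
t: 13.15
tcp_pos: [0.5036, -0.0711, 0.053]
orientation: [[0.0, 0.307, -0.952], [0.0, -0.952, -0.307], [-1.0, -0.0, -0.0]]
ft_force: [-1.4, 2.3, 8.4]
finger_gap: -0.0001
```

```bash
python3 -c "
from h import *
st()"
```

```text
t 13.15 bal [-0.087  -0.0918] z 0.053 th 0.3124 ax [ 3.e-04  4.e-04 -1.e+00] F [-1.4   2.31  8.37]
```

Emit:
step_arm --deltas '[{"claw": 1,"x": -0.6,"y": 0,"z": 0,"twist": 0},{"claw": 1,"x": -2,"y": 0,"z": 0,"twist": 0},{"claw": 1,"x": -4,"y": 0,"z": 0,"twist": 0},{"claw": 1,"x": -4,"y": 0,"z": 0,"twist": 0},{"claw": 1,"x": -2,"y": -3,"z": 2,"twist": 0},{"claw": 1,"x": 0,"y": -3,"z": 2,"twist": 0},{"claw": 1,"x": 0,"y": -3,"z": 2,"twist": 0},{"claw": 1,"x": 0,"y": 0,"z": 0,"twist": 0}]'

```text
t: 13.95
tcp_pos: [0.4148, -0.0025, 0.1788]
orientation: [[-0.004, 0.312, -0.95], [-0.0, -0.95, -0.312], [-1.0, -0.001, 0.004]]
ft_force: [0.5, 0.2, 0.1]
finger_gap: 0.0
```

Emit:
step_arm --deltas '[{"claw": 1,"x": 0,"y": 0,"z": 0,"twist": 0},{"claw": 1,"x": 0,"y": 0,"z": 0,"twist": 0}]'

```text
t: 14.15
tcp_pos: [0.4205, -0.0051, 0.1785]
orientation: [[0.002, 0.305, -0.952], [-0.0, -0.952, -0.305], [-1.0, 0.001, -0.002]]
ft_force: [0.1, 0.1, -0.3]
finger_gap: 0.0002
```

Run:
```python
from h import *
from cell import capture
st();im=capture("wrist");cv2.imwrite('pics/w9.png',im)
z=capture('scene')[160:260,250:390];cv2.imwrite('pics/s9.png',cv2.resize(z,None,fx=5,fy=5))
```

```text
t 14.15 bal [-0.146  -0.0036] z 0.1785 th 0.3104 ax [ 1.9e-03 -3.0e-04 -1.0e+00] F [ 0.14  0.15 -0.29]
```

View pics/w9.png

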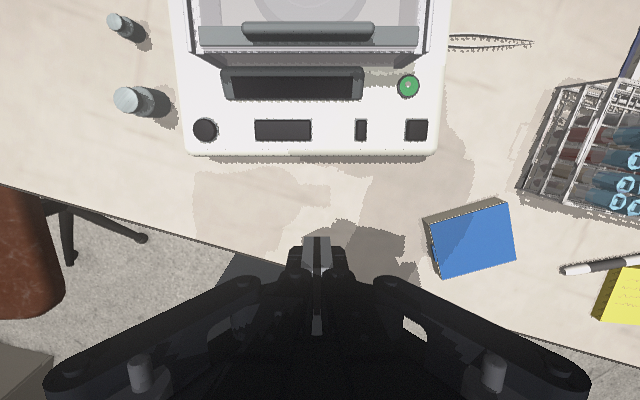

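View pics/s9.png

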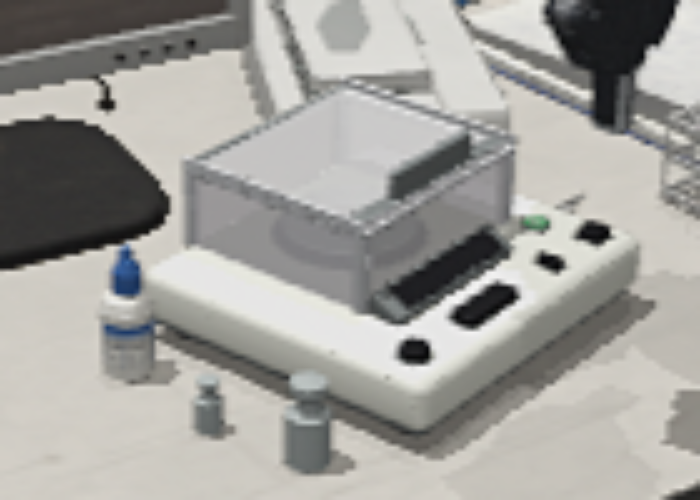

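The cover is shut at the front, all the keys are up, the bystanders haven't moved, and the arm is clear of everything. I'm handing the job in.

```bash
python3 -c "
from cell import *
print(finish_job())"
```

```text
the job is handed in; nothing more can be done
None
```

I pushed the cover shut by its tab with closed fingers, then tapped power, tare and print in that order. The job was handed in at about 14 s of the 58 s allowed.

- **Cover:** it came up against its stop at the predicted position, with about 6 N along the push. Afterwards the tab measured x ≈ -0.024 m in the balance's frame, the shut position.
- **Keys:** all three went down about 4 mm. The last force readings were about 10 N on power, 5.6 N on tare and 8.4 N on print, against the 30 N limit. I crossed the narrow mode key about 25 mm above it and never touched it.
- **Side force:** the tare and print taps also showed 2–3 N sideways, because the arm was still settling slightly as it came down.
- **Last pictures:** the cover was shut, the keys were up and the arm was clear. The weights, dropper and forceps looked unmoved. The dish was under the cover and only partly visible in the last frames, and I did not recheck the slide box or tape roll.
- **One disagreement:** the first scene-camera fix on the keys was about 8 mm off the top view. I used the top and wrist fixes, which agreed to about 1 mm.

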